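# Slide the disc case onto the carry tray and hold it up for checking

## Robot

A 6-joint arm with a two-finger parallel gripper is mounted at the origin on the work surface. World frame = base frame: x ahead of the robot, y to its left, z up, the work surface at z = 0. Lengths are in m, angles in rad, forces in N, time in s.
With the tool pointing down it reaches from about 0.375 to 0.9 m from the base axis. Payload 3.1 kg.
Tool frame: the origin (TCP) lies midway between the tips of the shut fingers; the grasp point (between the pads) lies 19 mm behind it; z points along the fingers, y is the direction in which the jaws open and shut (so a half turn about z gives the same grasp; the last joint's range is limited). The gripper opens to 85 mm and grips with 20 to 120 N. Pads are 22 mm wide; open, the fingers measure 114 mm over their backs; the gripper's body (76 mm by 85 mm) begins 54 mm behind the grasp point. The pads swing forward as they close: fully open they stand 13 mm farther back than shut.
Start: joints at [-1.421, 0.527, 1.433, -0, 1.181, -0.178], TCP at [0.201, -0.592, 0.231] pointing down, gripper open.
Joint ranges: [-3.08, 3.08], [-0.75, 2.2], [0.22, 2.44], [-1.43, 4.57], [0, 2.65], [-2.85, 2.85]. Speed limits (rad/s): [2.79, 2.79, 3.14, 3.14, 3.14, 3.14].

## Interface

Orientations are given as a unit quaternion [w, x, y, z].
In Python, from station import manip gives the robot as it stands. The module is installed in compiled form; this text tells all that it offers.
- The arm moves only by the tool move_arm, never from a script. Its argument "increments" is a list of rows, each an object with "offset": the shift along the world's x, y, z in units of 30 mm (1.0 is 30 mm), a list of three; "dr": the turn, a rotation vector about the world's x, y, z in units of 5 degrees (1.0 is 5 degrees), a list of three; "grip": the opening, from 0 (shut) to 1 (fully open). In form: [{"offset": [x, y, z], "dr": [wx, wy, wz], "grip": grip}, ...]. A call has 1 to 8 rows; each row is the pose to reach, as a shift and turn from the pose commanded when the call began; what a row does not reach only later rows make up. A row lasts 1/10 s, in which the tool goes at most 50 mm and 8.59 degrees, less where a joint would pass 70% of its speed; a pose out of reach is approached as far as the arm can. A call with a gripper value outside its range is refused whole. The fingers move at their own pace and stop on an object; the grip force is fixed at half the most. Time passes only in rows, so rows that repeat a pose let the fingers close. It gives the time, the measured TCP pose, the force and the opening at its end, in the units of the state.
- manip.state(): the state, without advancing time (a new reading comes with each control period).
- manip.grab_frame(name): name is "side" or "top"; returns the picture (400x640x3 uint8, blue, green, red); there is no depth.
- manip.get_calibration(name): a dict with "fx", "fy", "cx", "cy" (pixels), "R" (3x3) and "t" (3): a world point X has camera coordinates R X + t. Camera axes: x right, y down, z forward; pixel columns grow to the right and rows downward; lengths in m; the calibration is good to about 2 mm. A picture is of the moment at which its call begins. get_calibration takes no time and is no camera call.
- manip.finish_job(): hands the job in, once; it reports no verdict.
The state is a dict: "clock": time; "joint_positions": joint angles; "joint_velocities": joint speeds; "joint_torque": joint torques, N m; "tool_pos": TCP position; "orientation": TCP orientation; "wrist_force": force on the tool from outside, world axes, zero at the start; "moment": the same for the moment, N m; "gripper_width": opening from 0.0 (shut) to 1.0 (fully open).
Only numpy, scipy, OpenCV 4.12 (cv2) and the standard library are available. Lean on these libraries where they do the work, as an engineer would, in place of code of your own. Each camera call takes 0.05 s, during which the arm holds its last target.

## Task

Slide the thick disc case along the plywood deck, without picking it up, until it lies wholly on the empty carry tray, under its handle and roughly square to it. Then lift that tray by its handle about 12 cm straight up out of its bay and finish while holding it there, steady and level in the air with the case lying on it: do not put it down or let go. Leave the other tray and everything else on the desk where they are.

Things in the scene. Friction and masses are not known exactly. Their poses are not given: they have to be found in the camera images.
- station: Fixed low station, long along its y. Origin: centre of its underside, on the desk. Grey base 200 (x) by 590 (y), top 6 above the desk; in its middle a plywood deck 200 by 220, top 12 above the desk. At each end a bay (centre y = +198 or -198): a tray stands there on the base, 3 from the deck and 4 from the end lip, its floor top 2 below the deck. Lips at y = +-291, 14 high, 8 thick.
- empty_tray: Aluminium tray in either bay, nothing on it, 0.3 to 0.55 kg. Origin: centre of underside; x along the handle bar, y along the station. Floor 181 (x) by 170 (y), 4 thick. Open at both y ends; flanges 12 high along the x edges, 165 clear between. Over its middle (y = 0) an arch: an 8 by 16 post at each x edge and a bar along x, 12 square, with a rubber grip in the middle.
- empty_tray_handle (a point): Centre of the empty tray's black rubber handle grip (100 long in x, 20 wide in y, 20 high), 95 above the tray's underside and straight above its origin. Same axes as the tray.
- loaded_tray: Tray with arch handle, same shape and axes as the empty tray, in the other bay, with a thin disc case on it. Leave it alone.
- fat_case: Thick double disc case, a flat rigid box 125 (its x) by 142 (its y) by 24 high, 0.12 to 0.26 kg, black with a dark blue cover. It lies flat on the plywood deck, roughly square to the station. Origin: centre of its underside. Too wide to grip from above; it slides when pushed at its edge.
- thin_case: Thin disc case, 125 by 142 by 10, lying on the loaded tray. Leave it alone. Origin: centre of its underside.
- tape_roll: Roll of brown packing tape lying flat, diameter 100, height 48. A bystander. Origin: centre of its underside.
- case_stack: Untidy stack of four thin disc cases, about 135 x 150, height 40. A bystander. Origin: centre of its underside.
- mug: Pale mug, diameter 76, height 90, with a handle. A bystander. Origin: centre of its underside.
- box_cutter: Grey box cutter lying flat, 175 long with its blade, 20 wide, 14 high; its x axis runs along it. A bystander. Origin: centre of its underside.
- scanner: Black and grey hand barcode scanner lying on the desk, about 210 long, 66 wide, 51 high. A bystander. Origin: near the middle of its underside.
- disc_spindle: Spindle of blank discs, diameter 130, height 79. A bystander. Origin: centre of its underside.
Things that resemble listed ones, but are neither listed nor needed, are in the scene too. Leave any yellow look-alike of the empty_tray alone. What is shaped like the fat_case but turquoise is not meant.

How it is judged:
By the outcome, as a careful person would: the job done as asked, in the order asked, and still so for the second after the job is handed in, while the arm keeps its last pose, push and grip.
It also fails if it takes over 61 s, if anything falls off the work surface, if the arm or the gripper's body presses on something with over 40 N, if the wrist force passes 120 N, or if a joint passes its speed limit or range.

## Working session

There is one attempt and no reset: what is moved stays moved. The work goes in short steps, Python scripts to look and compute and a tool call to move; the robot and the scene stay as the last step left them, time stands still between calls to the robot, and variables do not carry over. Pictures are saved under pics/ and viewed, and the job is handed in when it is done.

Besides the shell and the picture viewer there is one more tool, called after "Request:" as name(argument=value, ...) on one line, values as JSON. move_arm: Moves the arm, as the interface text tells. Its arguments: {"type":"object","properties":{"increments":{"type":"array","items":{"type":"object","properties":{"offset":{"type":"array","items":{"type":"number"}},"dr":{"type":"array","items":{"type":"number"}},"grip":{"type":"number"}}}}},"required":["increments"]}

```bash
mkdir -p pics; python3 - <<'E'
from station import manip
import cv2
for n in("side","top"):
    f=manip.grab_frame(n); cv2.imwrite(f"pics/{n}0.png",f)
    c=manip.get_calibration(n); print(n,{k:(v.tolist() if hasattr(v,'tolist') else v) for k,v in c.items()})
print(manip.state())
E
```

```text
side {'fx': 385.26902049086334, 'fy': 385.26902049086334, 'cx': 326.8900606429233, 'cy': 204.73060545018572, 'R': [[-0.7309394461892283, -0.6823871580781398, -0.008677124790136596], [-0.4295885476743097, 0.4699592076480379, -0.7710979333741634], [0.5302652220461579, -0.5598983029415862, -0.6366574311601734]], 't': [0.3902439484637299, 0.326714899203448, 0.948121073001115]}
top {'fx': 392.9478125497723, 'fy': 392.9478125497723, 'cx': 319.058813817681, 'cy': 199.6427285822657, 'R': [[0.0047682634460930245, -0.9998454483364834, -0.016921675582681487], [-0.9951048173665799, -0.0030739197100777644, -0.0987772922864488], [0.09871001021950712, 0.01730983704235429, -0.9949656795206715]], 't': [0.019154507634559153, 0.5472375962699455, 1.078119551857791]}
{'clock': 0.1, 'joint_positions': array([-1.42147072e+00,  5.28395352e-01,  1.43376944e+00, -2.24650654e-05,
        1.18138393e+00, -1.78506487e-01]), 'joint_velocities': array([-0.00024229, -0.00122958, -0.00368432,  0.00031325,  0.00064467,
       -0.00127246]), 'joint_torque': array([-3.17704989e-04, -4.43303883e+01, -1.78587270e+01, -2.88033925e-04,
        3.88397661e-03, -1.31568578e-05]), 'tool_pos': array([ 0.20116635, -0.59106749,  0.23041936]), 'orientation': array([-9.78079589e-04,  9.86594648e-01,  1.63187144e-01,  3.88311402e-06]), 'wrist_force': array([-0.23487293, -0.03100427, -0.16509259]), 'moment': array([-0.02539052,  0.03285275,  0.03956069]), 'gripper_width': 0.9957796166695952}
```

View pics/top0.png

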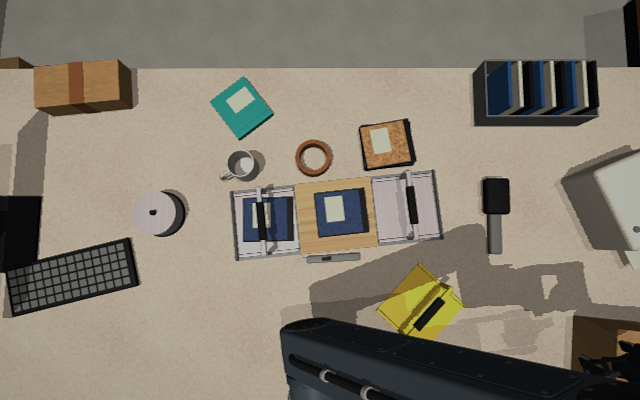

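View pics/side0.png

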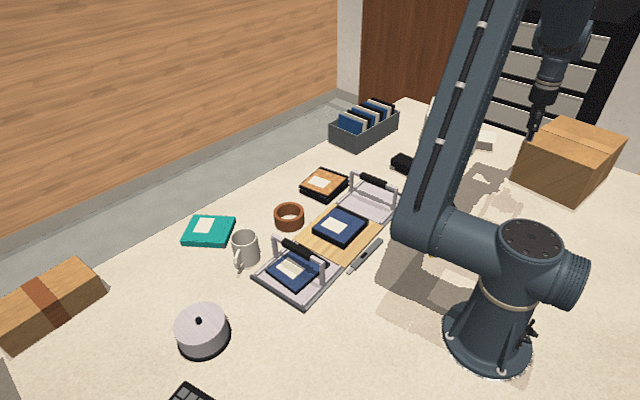

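Candidates (top view). Case: dark blue on the deck (341,212), turquoise look-alike (241,107), thin case on the left tray (265,218). Tray: right bay, empty (408,205), yellow look-alike (420,300), loaded tray (263,220). By the description I choose the case at (341,212) and the tray at (408,205). Next is a close crop to check.

```bash
python3 - <<'E'
import cv2
f=cv2.imread("pics/top0.png"); cv2.imwrite("pics/topc.png",cv2.resize(f[160:270,225:450],None,fx=3.5,fy=3.5,interpolation=cv2.INTER_CUBIC))
f=cv2.imread("pics/side0.png"); cv2.imwrite("pics/sidec.png",cv2.resize(f[160:310,245:415],None,fx=4,fy=4,interpolation=cv2.INTER_CUBIC))
E
```

```text
(no output)
```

View pics/topc.png

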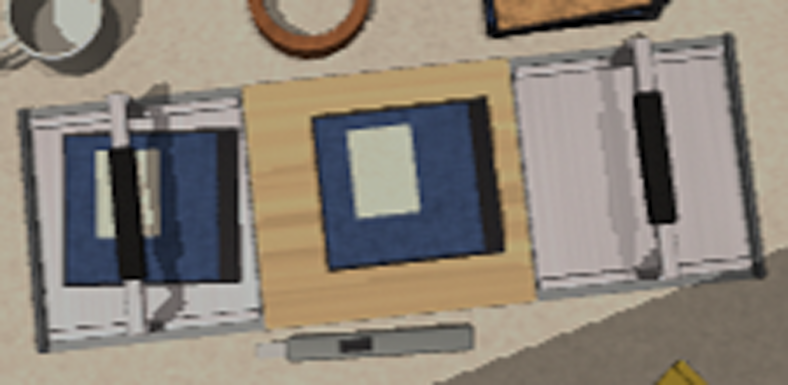

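View pics/sidec.png

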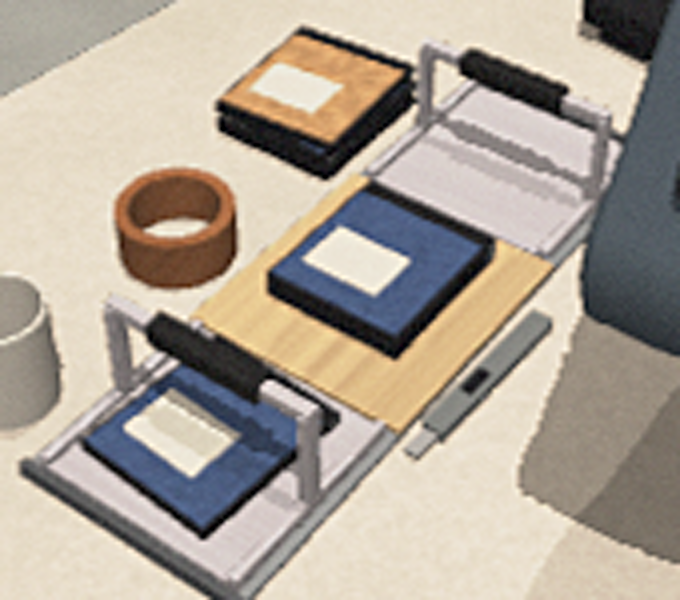

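```bash
cat > h.py <<'E'
import numpy as np,cv2
from station import manip
def back(n,u,v,z):
    c=manip.get_calibration(n);R=np.array(c['R']);t=np.array(c['t'])
    d=R.T@np.array([(u-c['cx'])/c['fx'],(v-c['cy'])/c['fy'],1]);o=-R.T@t
    return o+d*(z-o[2])/d[2]
def proj(n,X):
    c=manip.get_calibration(n);p=np.array(c['R'])@np.array(X)+np.array(c['t'])
    return np.array([c['fx']*p[0]/p[2]+c['cx'],c['fy']*p[1]/p[2]+c['cy']])
E
python3 - <<'E'
from h import *
np.set_printoptions(precision=4,suppress=True)
T=lambda x,y,z:back("top",225+(x+.5)/3.5-.5,160+(y+.5)/3.5-.5,z)
S=lambda x,y,z:back("side",245+(x+.5)/4-.5,160+(y+.5)/4-.5,z)
d=[T(x,y,.012) for x,y in [(243,87),(503,60),(535,300),(266,328)]]
c=[T(x,y,.036) for x,y in [(312,117),(487,97),(504,249),(328,270)]]
def ang(q): 
    a=q[0]-q[1];b=q[3]-q[2];e=q[0]-q[3];f=q[1]-q[2]
    L=np.linalg.norm
    return [np.degrees(np.arctan2(-v[0],v[1])) for v in(a,b)],[np.degrees(np.arctan2(v[1],v[0])) for v in(e,f)],[L(v) for v in(a,b,e,f)]
print("deck",np.mean(d,0),ang(d));print("case",np.mean(c,0),ang(c)); print(np.array(c))
print("deck left/right edges",np.array(d))
g=[T(641,93,.111),T(668,223,.111)]; g2=[T(636,94,.111),T(661,92,.111),T(675,221,.111),T(650,224,.111)];print("grip",np.mean(g2,0),np.array(g2))
# side
c=[S(x,y,.036) for x,y in [(270,270),(372,190),(492,245),(397,335)]];print("side case",np.mean(c,0),np.array(c))
d=[S(x,y,.012) for x,y in [(195,320),(360,178),(552,262),(395,430)]];print("side deck",np.mean(d,0))
g=[S(468,50,.111),S(568,85,.111)];print("side grip",np.mean(g,0))
E
```

```text
deck [ 0.5059 -0.0241  0.012 ] ([np.float64(6.117491198111288), np.float64(6.19810103835803)], [np.float64(6.039867581515257), np.float64(7.073296376589121)], [np.float64(0.21387505783437388), np.float64(0.21741741557409053), np.float64(0.19665114269571965), np.float64(0.196372399560112)])
case [ 0.5123 -0.0403  0.036 ] ([np.float64(6.722981795982345), np.float64(7.0421373756760355)], [np.float64(6.280589320599596), np.float64(5.955682946658345)], [np.float64(0.14061778227978283), np.float64(0.1399364959291841), np.float64(0.1223552616168742), np.float64(0.12158303033410453)])
[[ 0.5647  0.036   0.036 ]
 [ 0.5812 -0.1037  0.036 ]
 [ 0.4602 -0.1163  0.036 ]
 [ 0.4431  0.0226  0.036 ]]
deck left/right edges [[ 0.5921  0.0934  0.012 ]
 [ 0.6149 -0.1193  0.012 ]
 [ 0.42   -0.1434  0.012 ]
 [ 0.3965  0.0727  0.012 ]]
grip [ 0.5266 -0.2203  0.111 ] [[ 0.5739 -0.2068  0.111 ]
 [ 0.5754 -0.2253  0.111 ]
 [ 0.4798 -0.2337  0.111 ]
 [ 0.4775 -0.2154  0.111 ]]
side case [ 0.5112 -0.0384  0.036 ] [[ 0.5672  0.0318  0.036 ]
 [ 0.5733 -0.0951  0.036 ]
 [ 0.4572 -0.1087  0.036 ]
 [ 0.4469  0.0183  0.036 ]]
side deck [ 0.506  -0.0254  0.012 ]
side grip [ 0.5311 -0.2288  0.111 ]
```

The crop confirms both: the thick dark blue case on the deck and the empty grey tray in the right (-y) bay. The station is yawed about 6.2°, and the case about 6.5°. I'll push with the fingers open across the case's trailing edge, jaws along station x.

Request:
move_arm(increments=[{"offset":[5,11,0],"dr":[0,0,7.75],"grip":1},{"offset":[5,11,0],"dr":[0,0,7.75],"grip":1},{"offset":[5,11,0],"dr":[0,0,7.75],"grip":1},{"offset":[5,11,0],"dr":[0,0,7.75],"grip":1},{"offset":[5,11,0],"dr":[0,0,7.75],"grip":1},{"offset":[5,11,0],"dr":[0,0,7.75],"grip":1},{"offset":[5,11,0],"dr":[0,0,7.75],"grip":1},{"offset":[5,11,0],"dr":[0,0,7.75],"grip":1}])

```text
clock: 0.9
tool_pos: [0.3512, -0.2564, 0.2309]
orientation: [-0.002, 0.876, 0.483, 0.0]
wrist_force: [0.2, 0.0, 0.3]
gripper_width: 1.0
```

Request:
move_arm(increments=[{"offset":[5,11,0],"dr":[0,0,7.75],"grip":1},{"offset":[5,11,0],"dr":[0,0,7.75],"grip":1},{"offset":[5,11,0],"dr":[0,0,7.75],"grip":1},{"offset":[5,11,0],"dr":[0,0,7.75],"grip":1},{"offset":[5,11,0],"dr":[0,0,7.75],"grip":1},{"offset":[5,11,0],"dr":[0,0,7.75],"grip":1},{"offset":[5,11,0],"dr":[0,0,7.75],"grip":1},{"offset":[5,11,0],"dr":[0,0,7.75],"grip":1}])

```text
clock: 1.7
tool_pos: [0.5032, 0.0718, 0.2313]
orientation: [0.0, 0.666, 0.746, 0.001]
wrist_force: [-0.2, -0.3, -0.0]
gripper_width: 0.998
```

```bash
cat >> h.py <<'E'
from scipy.spatial.transform import Rotation as Ro
C=np.array([.506,-.0245]);a=np.radians(6.2);EX=np.array([np.cos(a),np.sin(a)]);EY=np.array([-np.sin(a),np.cos(a)])
def rep():
    s=manip.state();p=s['tool_pos'];q=s['orientation'];M=Ro.from_quat([q[1],q[2],q[3],q[0]]).as_matrix()
    d=p[:2]-C
    print("t%.2f"%s['clock'],"p",p.round(4),"stn",(d@EX).round(4),(d@EY).round(4),"z",M[:,2].round(3),"yaw_y",np.degrees(np.arctan2(M[1,1],M[0,1])).round(2),"F",s['wrist_force'].round(1),"M",s['moment'].round(2),"w",round(s['gripper_width'],3),"j",s['joint_positions'].round(2))
E
python3 -c "
from h import *
rep()"
```

```text
t1.70 p [0.5032 0.0718 0.2313] stn 0.0076 0.096 z [ 0.002  0.001 -1.   ] yaw_y 6.54 F [-0.2 -0.3 -0. ] M [-0.07  0.02 -0.01] w 0.998 j [-0.08  0.37  1.72  0.    1.05 -0.19]
```

Request:
move_arm(increments=[{"offset":[-0.1,-0.15,-4],"dr":[0,0,0],"grip":1},{"offset":[-0.1,-0.15,-4],"dr":[0,0,0],"grip":1},{"offset":[-0.1,-0.15,-4],"dr":[0,0,0],"grip":1},{"offset":[-0.1,-0.15,-6],"dr":[0,0,0],"grip":1},{"offset":[-0.1,-0.15,-6.8],"dr":[0,0,0],"grip":1},{"offset":[-0.1,-0.15,-7.1],"dr":[0,0,0],"grip":1},{"offset":[-0.1,-0.15,-7.2],"dr":[0,0,0],"grip":1},{"offset":[-0.1,-0.15,-7.2],"dr":[0,0,0],"grip":1}])

```text
clock: 2.5
tool_pos: [0.499, 0.0633, 0.016]
orientation: [0.001, 0.667, 0.745, 0.0]
wrist_force: [0.3, -0.3, 0.9]
gripper_width: 1.003
```

```bash
python3 - <<'E'
from h import *
rep()
f=manip.grab_frame("side");cv2.imwrite("pics/s1.png",cv2.resize(f[140:320,245:445],None,fx=3,fy=3,interpolation=cv2.INTER_CUBIC))
f=manip.grab_frame("top");cv2.imwrite("pics/t1.png",cv2.resize(f[130:300,225:450],None,fx=3,fy=3,interpolation=cv2.INTER_CUBIC))
rep()
E
```

```text
t2.50 p [0.499  0.0633 0.016 ] stn 0.0025 0.0881 z [ 0.001 -0.    -1.   ] yaw_y 6.26 F [ 0.3 -0.3  0.9] M [ 0.    0.   -0.02] w 1.003 j [-0.1   0.74  1.89 -0.    0.52 -0.21]
t2.60 p [0.4995 0.0635 0.0169] stn 0.0031 0.0882 z [ 0.003 -0.    -1.   ] yaw_y 6.28 F [ 0.8 -0.3  1. ] M [-0.04 -0.02  0.03] w 1.003 j [-0.1   0.74  1.89 -0.    0.52 -0.21]
```

View pics/s1.png

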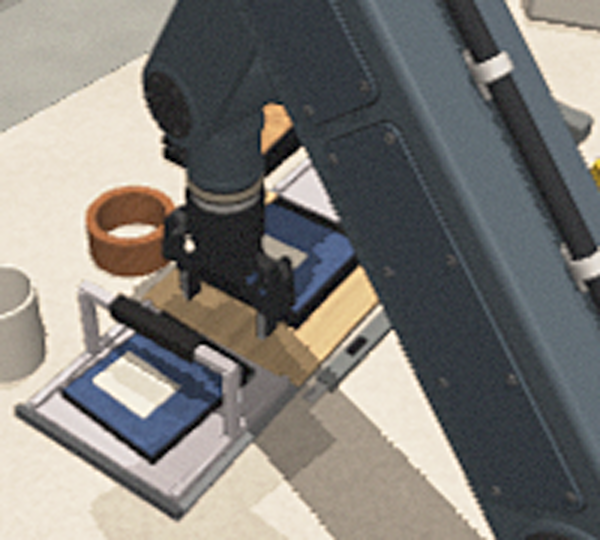

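View pics/t1.png

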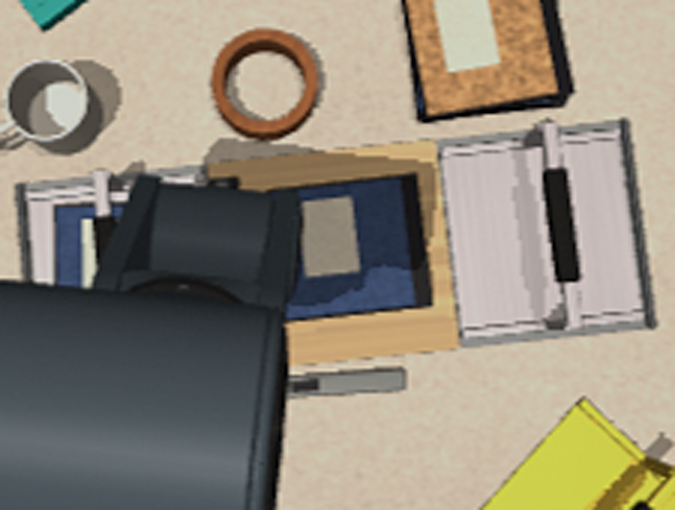

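The fingers are just behind the case's trailing edge, with tips at about (193,297) and (263,335) in the side crop, and the case is untouched. I'll lower a little and push along station -y.

Request:
move_arm(increments=[{"offset":[0,0,-0.3],"dr":[0,0,0],"grip":1},{"offset":[0,0,-0.3],"dr":[0,0,0],"grip":1},{"offset":[0.03,-0.3,-0.3],"dr":[0,0,0],"grip":1},{"offset":[0.07,-0.6,-0.3],"dr":[0,0,0],"grip":1},{"offset":[0.11,-1.0,-0.3],"dr":[0,0,0],"grip":1},{"offset":[0.15,-1.4,-0.3],"dr":[0,0,0],"grip":1},{"offset":[0.2,-1.8,-0.3],"dr":[0,0,0],"grip":1},{"offset":[0.24,-2.2,-0.3],"dr":[0,0,0],"grip":1}])

```text
clock: 3.4
tool_pos: [0.5056, -0.0034, 0.0064]
orientation: [-0.0, 0.668, 0.745, 0.0]
wrist_force: [-0.3, 1.7, 0.3]
gripper_width: 1.002
```

```bash
python3 - <<'E'
from h import *
rep()
f=manip.grab_frame("side");cv2.imwrite("pics/s2.png",cv2.resize(f[140:320,245:445],None,fx=3,fy=3,interpolation=cv2.INTER_CUBIC))
f=manip.grab_frame("top");cv2.imwrite("pics/t2.png",cv2.resize(f[130:300,225:450],None,fx=3,fy=3,interpolation=cv2.INTER_CUBIC))
rep()
E
```

```text
t3.40 p [ 0.5056 -0.0034  0.0064] stn 0.0018 0.021 z [ 0.  0. -1.] yaw_y 6.25 F [-0.3  1.7  0.3] M [ 0.26  0.01 -0.01] w 1.002 j [-0.23  0.76  1.88  0.    0.5  -0.34]
t3.50 p [ 0.5063 -0.0043  0.0063] stn 0.0025 0.0201 z [ 0.001 -0.001 -1.   ] yaw_y 6.15 F [0.4 0.1 0.1] M [ 0.01 -0.03  0.  ] w 1.003 j [-0.23  0.76  1.88 -0.    0.5  -0.34]
```

View pics/s2.png

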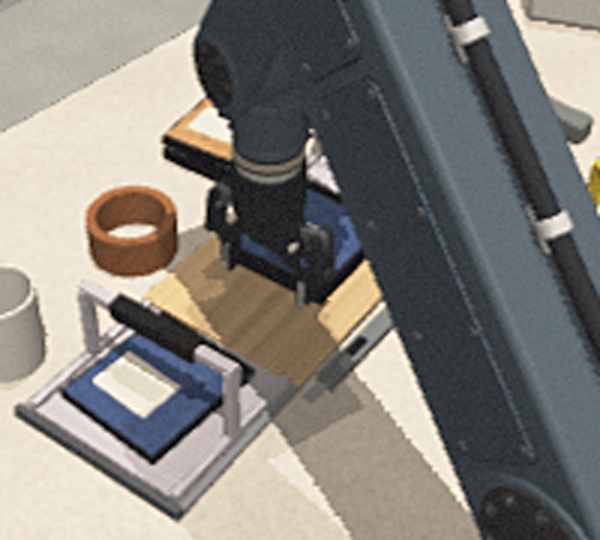

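View pics/t2.png

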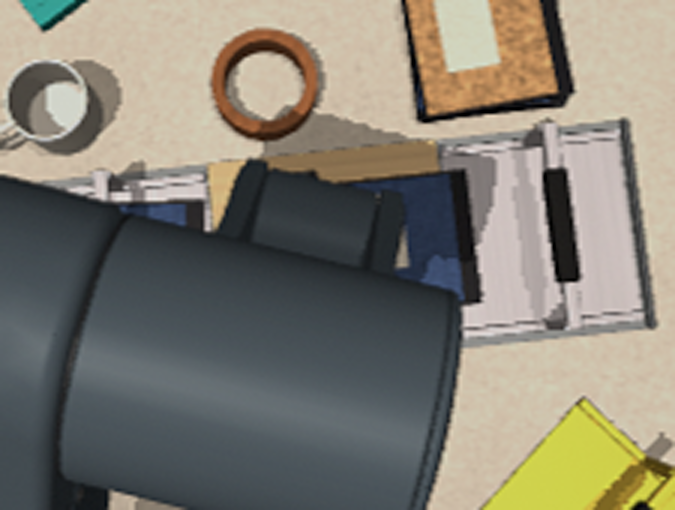

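```bash
python3 - <<'E'
from h import *
for x,y in [(467,169),(481,300)]:
    p=back("top",225+(x+.5)/3-.5,130+(y+.5)/3-.5,.036);d=p[:2]-C;print(p,d@EX,d@EY)
E
```

```text
[ 0.58510913 -0.14982141  0.036     ] 0.06511178691885904 -0.13313214003459292
[ 0.46352523 -0.16138887  0.036     ] -0.05701024744747259 -0.13150095879171825
```

Request:
move_arm(increments=[{"offset":[0.03,-0.3,0],"dr":[0,0,0],"grip":1},{"offset":[0.07,-0.6,0],"dr":[0,0,0],"grip":1},{"offset":[0.11,-1.0,0],"dr":[0,0,0],"grip":1},{"offset":[0.15,-1.4,0],"dr":[0,0,0],"grip":1},{"offset":[0.2,-1.8,0],"dr":[0,0,0],"grip":1},{"offset":[0.24,-2.2,0],"dr":[0,0,0],"grip":1},{"offset":[0.28,-2.6,0],"dr":[0,0,0],"grip":1},{"offset":[0.33,-3.0,0],"dr":[0,0,0],"grip":1}])

```text
clock: 4.3
tool_pos: [0.5154, -0.0934, 0.0062]
orientation: [-0.0, 0.667, 0.745, -0.0]
wrist_force: [-0.0, 1.0, -0.7]
gripper_width: 1.002
```

```bash
python3 - <<'E'
from h import *
rep()
f=manip.grab_frame("side");cv2.imwrite("pics/s3.png",cv2.resize(f[140:320,245:445],None,fx=3,fy=3,interpolation=cv2.INTER_CUBIC))
f=manip.grab_frame("top");cv2.imwrite("pics/t3.png",cv2.resize(f[130:300,225:450],None,fx=3,fy=3,interpolation=cv2.INTER_CUBIC))
rep()
E
```

```text
t4.30 p [ 0.5154 -0.0934  0.0062] stn 0.0019 -0.0695 z [-0. -0. -1.] yaw_y 6.27 F [-0.   1.  -0.7] M [ 0.15 -0.03  0.05] w 1.002 j [-0.39  0.77  1.83 -0.    0.54 -0.5 ]
t4.40 p [ 0.5164 -0.0944  0.0064] stn 0.0028 -0.0707 z [ 0.002 -0.001 -1.   ] yaw_y 6.17 F [ 0.5  0.7 -1. ] M [-0.01  0.01  0.05] w 1.006 j [-0.39  0.77  1.83 -0.    0.54 -0.5 ]
```

View pics/s3.png

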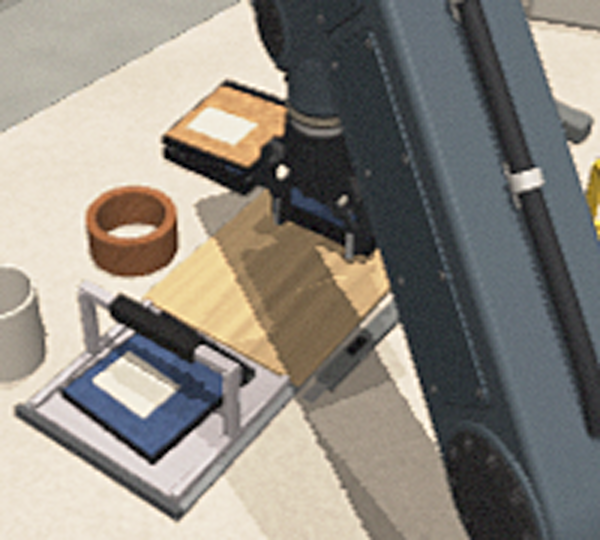

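View pics/t3.png

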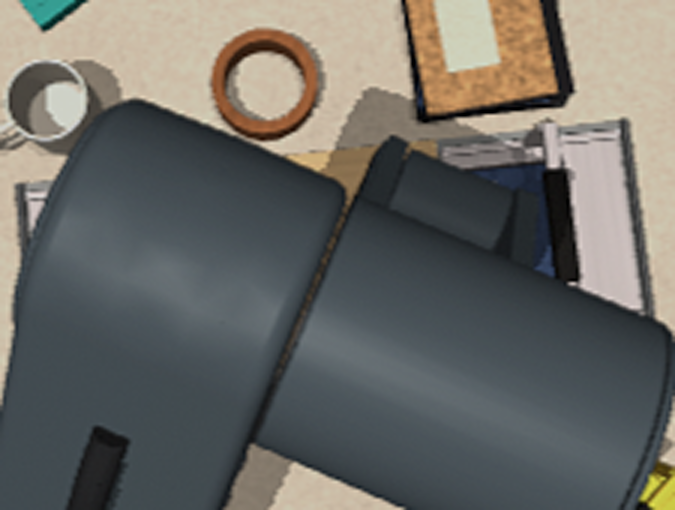

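Request:
move_arm(increments=[{"offset":[0.03,-0.3,0],"dr":[0,0,0],"grip":1},{"offset":[0.07,-0.6,0],"dr":[0,0,0],"grip":1},{"offset":[0.1,-0.9,0],"dr":[0,0,0],"grip":1},{"offset":[0.13,-1.15,0],"dr":[0,0,0],"grip":1},{"offset":[0.15,-1.35,0],"dr":[0,0,0],"grip":1},{"offset":[0.16,-1.45,0],"dr":[0,0,0],"grip":1},{"offset":[0.17,-1.52,0],"dr":[0,0,0],"grip":1},{"offset":[0.17,-1.52,0],"dr":[0,0,0],"grip":1}])

```text
clock: 5.2
tool_pos: [0.5206, -0.1381, 0.0064]
orientation: [0.0, 0.667, 0.745, 0.0]
wrist_force: [0.6, 1.2, -0.0]
gripper_width: 0.999
```

```bash
python3 - <<'E'
from h import *
rep()
f=manip.grab_frame("side");cv2.imwrite("pics/s4.png",cv2.resize(f[120:300,265:465],None,fx=3,fy=3,interpolation=cv2.INTER_CUBIC))
f=manip.grab_frame("top");cv2.imwrite("pics/t4.png",cv2.resize(f[130:300,225:450],None,fx=3,fy=3,interpolation=cv2.INTER_CUBIC))
rep()
E
```

```text
t5.20 p [ 0.5206 -0.1381  0.0064] stn 0.0022 -0.1145 z [ 0. -0. -1.] yaw_y 6.28 F [ 0.6  1.2 -0. ] M [-0.02 -0.02 -0.  ] w 0.999 j [-0.47  0.77  1.8  -0.    0.57 -0.58]
t5.30 p [ 0.5205 -0.1378  0.0064] stn 0.0022 -0.1142 z [ 0. -0. -1.] yaw_y 6.3 F [ 0.2  0.4 -0.1] M [0.01 0.02 0.03] w 1.0 j [-0.47  0.77  1.8  -0.    0.57 -0.58]
```

View pics/s4.png

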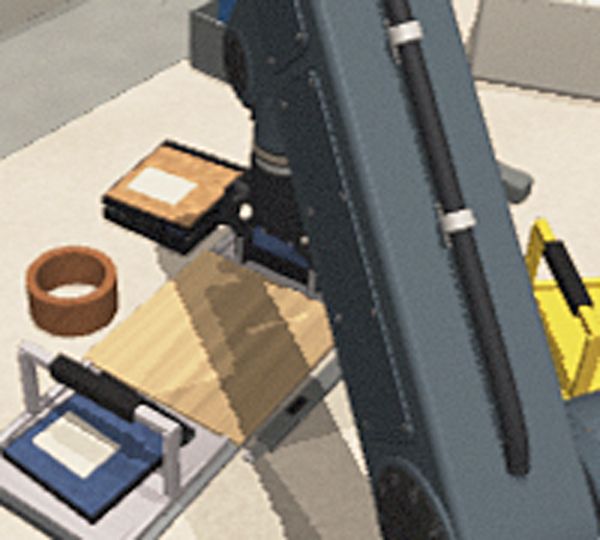

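View pics/t4.png

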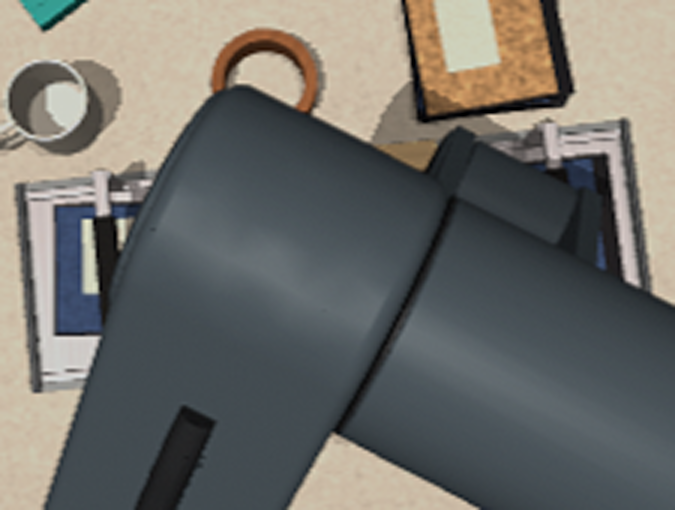

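The case is on the tray, with its leading edge near (607,156). I'll back off, rise, and look from a clear view.

Request:
move_arm(increments=[{"offset":[-0.1,0.9,0],"dr":[0,0,0],"grip":1},{"offset":[-0.1,0.9,0],"dr":[0,0,0],"grip":1},{"offset":[-0.1,1,1.5],"dr":[0,0,0],"grip":1},{"offset":[-0.1,1,3],"dr":[0,0,0],"grip":1},{"offset":[-0.1,1,4.5],"dr":[0,0,0],"grip":1},{"offset":[-0.1,1,6],"dr":[0,0,0],"grip":1},{"offset":[-0.1,1,7.5],"dr":[0,0,0],"grip":1},{"offset":[-0.1,1,7.5],"dr":[0,0,0],"grip":1}])

```text
clock: 6.1
tool_pos: [0.5215, -0.1096, 0.2379]
orientation: [0.007, 0.667, 0.745, 0.002]
wrist_force: [0.1, -0.3, 0.5]
gripper_width: 0.998
```

Request:
move_arm(increments=[{"offset":[0,10,0],"dr":[0,0,8],"grip":1},{"offset":[0,10,0],"dr":[0,0,8],"grip":1},{"offset":[0,10,0],"dr":[0,0,8],"grip":1},{"offset":[0,10,0],"dr":[0,0,8],"grip":1},{"offset":[0,10,0],"dr":[0,0,8],"grip":1},{"offset":[0,10,0],"dr":[0,0,8],"grip":1},{"offset":[0,10,0],"dr":[0,0,8],"grip":1}])

```text
clock: 6.8
tool_pos: [0.5163, 0.1977, 0.2305]
orientation: [-0.001, 0.369, 0.929, 0.001]
wrist_force: [-0.4, -0.6, -0.1]
gripper_width: 0.998
```

```bash
python3 - <<'E'
from h import *
rep()
f=manip.grab_frame("side");cv2.imwrite("pics/s5.png",cv2.resize(f[130:280,245:445],None,fx=4,fy=4,interpolation=cv2.INTER_CUBIC))
f=manip.grab_frame("top");cv2.imwrite("pics/t5.png",cv2.resize(f[160:270,340:450],None,fx=5,fy=5,interpolation=cv2.INTER_CUBIC))
rep()
E
```

```text
t6.80 p [0.5163 0.1977 0.2305] stn 0.0342 0.2198 z [-0.001  0.002 -1.   ] yaw_y 46.71 F [-0.4 -0.6 -0.1] M [ 0.02 -0.03  0.06] w 0.998 j [ 0.16  0.43  1.62  0.    1.09 -0.65]
t6.90 p [0.5167 0.1931 0.2304] stn 0.0341 0.2151 z [-0.001 -0.001 -1.   ] yaw_y 46.48 F [-0.8  0.2 -0.6] M [-0.04  0.   -0.01] w 1.004 j [ 0.16  0.43  1.62 -0.    1.09 -0.66]
```

View pics/s5.png

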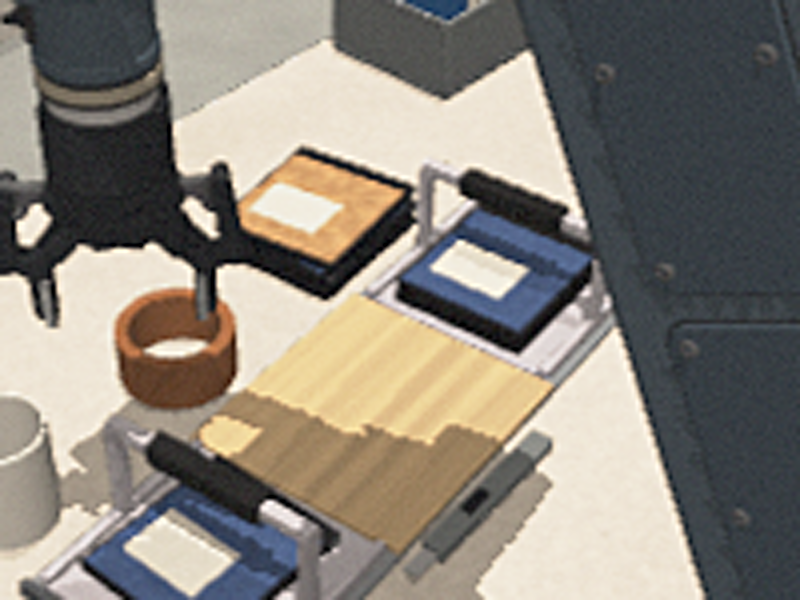

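View pics/t5.png

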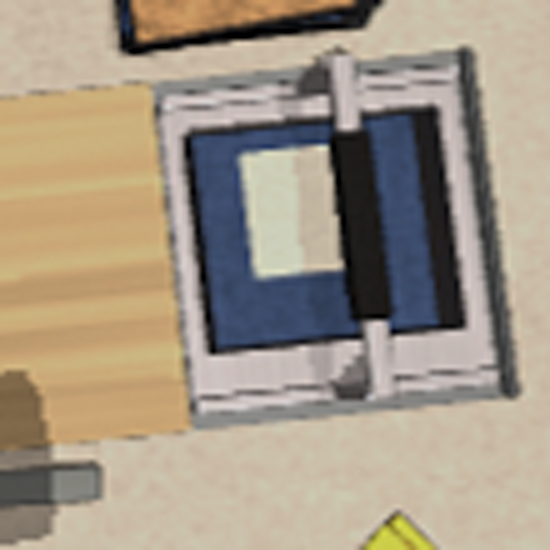

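```bash
python3 - <<'E'
from h import *
np.set_printoptions(precision=4,suppress=True)
def s(l,z):
    P=[back("top",340+(x+.5)/5-.5,160+(y+.5)/5-.5,z) for x,y in l];m=np.mean(P,0)
    st=np.array([[(p[:2]-C)@EX,(p[:2]-C)@EY] for p in P]);print(m,st.mean(0));print(st)
s([(187,135),(435,107),(465,325),(213,352)],.034)
s([(332,133),(370,130),(390,317),(352,320)],.111)
s([(155,85),(191,430)],.010)
def S(l,z):
    P=[back("side",245+(x+.5)/4-.5,130+(y+.5)/4-.5,z) for x,y in l];m=np.mean(P,0)
    st=np.array([[(p[:2]-C)@EX,(p[:2]-C)@EY] for p in P]);print("side",m,st.mean(0));print(st)
S([(400,283),(592,262),(512,333)],.034)
E
```

```text
[ 0.531  -0.2168  0.034 ] [ 0.0041 -0.1939]
[[ 0.0647 -0.124 ]
 [ 0.0657 -0.2634]
 [-0.0567 -0.264 ]
 [-0.0571 -0.124 ]]
[ 0.5269 -0.22    0.111 ] [-0.0003 -0.1966]
[[ 0.0487 -0.1877]
 [ 0.0481 -0.2075]
 [-0.0492 -0.2054]
 [-0.0487 -0.1858]]
[ 0.5175 -0.1352  0.01  ] [-0.0005 -0.1113]
[[ 0.0981 -0.1126]
 [-0.0992 -0.11  ]]
side [ 0.5099 -0.1885  0.034 ] [-0.0138 -0.1635]
[[ 0.0623 -0.1226]
 [-0.055  -0.2445]
 [-0.0488 -0.1233]]
```

The case lies wholly on the tray: about 10 mm inside the near edge and 18 mm inside the far edge, square to within about 1°. Next I go over the handle grip at (0.527,-0.220), with jaws along station y.

Request:
move_arm(increments=[{"offset":[0.34,-13.8,0],"dr":[0,0,9.95],"grip":1},{"offset":[0.34,-13.8,0],"dr":[0,0,9.95],"grip":1},{"offset":[0.34,-13.8,0],"dr":[0,0,9.95],"grip":1},{"offset":[0.34,-13.8,0],"dr":[0,0,9.95],"grip":1},{"offset":[0.34,-13.8,0],"dr":[0,0,9.95],"grip":1},{"offset":[0.34,-13.8,0],"dr":[0,0,9.95],"grip":1},{"offset":[0.34,-13.8,0],"dr":[0,0,9.95],"grip":1},{"offset":[0.34,-13.8,0],"dr":[0,0,9.95],"grip":1}])

```text
clock: 7.7
tool_pos: [0.5252, -0.1813, 0.2309]
orientation: [-0.0, -0.052, 0.999, -0.0]
wrist_force: [0.6, -0.2, -0.6]
gripper_width: 0.998
```

Request:
move_arm(increments=[{"offset":[0,0,0],"dr":[0,0,0],"grip":1},{"offset":[0,0,0],"dr":[0,0,0],"grip":1}])

```text
clock: 7.9
tool_pos: [0.5253, -0.1803, 0.2306]
orientation: [-0.001, -0.05, 0.999, 0.0]
wrist_force: [-0.1, -0.1, 0.6]
gripper_width: 0.999
```

```bash
python3 -c "
from h import *
rep()"
```

```text
t7.90 p [ 0.5253 -0.1803  0.2306] stn 0.0024 -0.1569 z [-0.001  0.001 -1.   ] yaw_y 95.71 F [-0.1 -0.1  0.6] M [-0.03  0.01  0.01] w 0.999 j [-0.53  0.44  1.61 -0.    1.1  -2.2 ]
```

Request:
move_arm(increments=[{"offset":[0.08,-1.34,0],"dr":[0,0,0.1],"grip":1},{"offset":[0.08,-1.34,0],"dr":[0,0,0.1],"grip":1},{"offset":[0.08,-1.34,-1.2],"dr":[0,0,0.1],"grip":1},{"offset":[0.08,-1.34,-2.4],"dr":[0,0,0.1],"grip":1},{"offset":[0.08,-1.34,-3],"dr":[0,0,0.1],"grip":1},{"offset":[0.08,-1.34,-3],"dr":[0,0,0.1],"grip":1}])

```text
clock: 8.5
tool_pos: [0.5266, -0.215, 0.1384]
orientation: [-0.003, -0.057, 0.998, 0.003]
wrist_force: [-0.0, 0.7, 0.4]
gripper_width: 0.992
```

```bash
python3 - <<'E'
from h import *
rep()
f=manip.grab_frame("side");cv2.imwrite("pics/s6.png",cv2.resize(f[110:260,285:445],None,fx=4,fy=4,interpolation=cv2.INTER_CUBIC))
f=manip.grab_frame("top");cv2.imwrite("pics/t6.png",cv2.resize(f[150:280,330:460],None,fx=4,fy=4,interpolation=cv2.INTER_CUBIC))
E
```

```text
t8.50 p [ 0.5266 -0.215   0.1384] stn -0.0001 -0.1916 z [-0.007  0.005 -1.   ] yaw_y 96.58 F [-0.   0.7  0.4] M [ 0.    0.01 -0.01] w 0.992 j [-0.58  0.58  1.65  0.    0.92 -2.27]
```

View pics/s6.png

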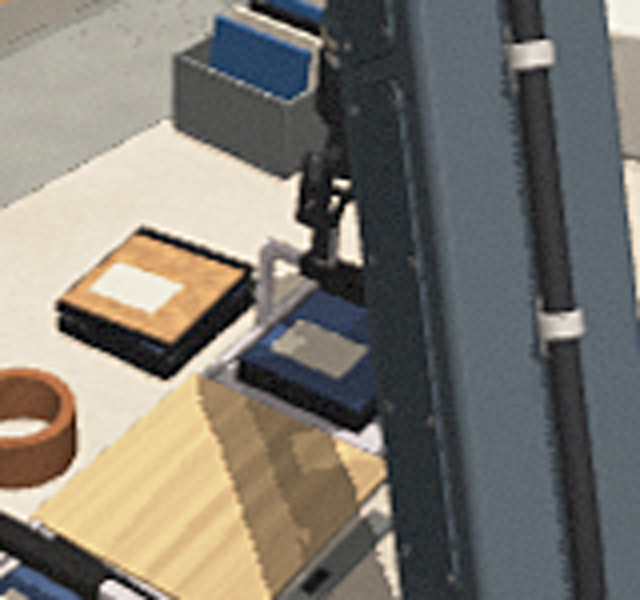

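View pics/t6.png

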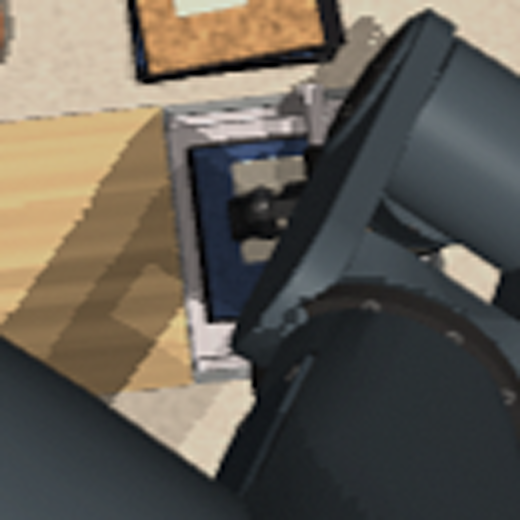

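The view is partly hidden, but the near finger clears the handle on the deck side and the state agrees with straddling the grip. I'll correct position and descend.

Request:
move_arm(increments=[{"offset":[0,0,0],"dr":[0,0,0],"grip":1}])

```text
clock: 8.7
tool_pos: [0.53, -0.2177, 0.1427]
orientation: [0.001, -0.057, 0.998, -0.001]
wrist_force: [1.0, -1.1, -0.6]
gripper_width: 1.002
```

```bash
python3 -c "
from h import *
rep()"
```

```text
t8.70 p [ 0.53   -0.2177  0.1427] stn 0.003 -0.1946 z [ 0.002 -0.001 -1.   ] yaw_y 96.57 F [ 1.  -1.1 -0.6] M [-0.02 -0.02 -0.06] w 1.002 j [-0.58  0.57  1.65  0.    0.92 -2.27]
```

Request:
move_arm(increments=[{"offset":[-0.05,-0.1,-0.6],"dr":[0,0,-0.07],"grip":1},{"offset":[-0.05,-0.1,-1.2],"dr":[0,0,-0.07],"grip":1},{"offset":[-0.05,-0.1,-1.7],"dr":[0,0,-0.07],"grip":1},{"offset":[-0.05,-0.1,-2],"dr":[0,0,-0.07],"grip":1},{"offset":[-0.05,-0.1,-2.1],"dr":[0,0,-0.07],"grip":1},{"offset":[-0.05,-0.1,-2.1],"dr":[0,0,-0.07],"grip":1},{"offset":[-0.05,-0.1,-2.1],"dr":[0,0,-0.07],"grip":1}])

```text
clock: 9.4
tool_pos: [0.5283, -0.221, 0.0792]
orientation: [0.001, -0.054, 0.999, -0.001]
wrist_force: [0.3, 0.8, 0.9]
gripper_width: 1.002
```

```bash
python3 -c "
from h import *
rep()"
```

```text
t9.40 p [ 0.5283 -0.221   0.0792] stn 0.001 -0.1977 z [ 0.001 -0.001 -1.   ] yaw_y 96.19 F [0.3 0.8 0.9] M [-0.02  0.02  0.08] w 1.002 j [-0.59  0.67  1.69 -0.    0.78 -2.27]
```

Well placed, with the tool pointing down. Closing.

Request:
move_arm(increments=[{"offset":[0,0,0],"dr":[0,0,0],"grip":0},{"offset":[0,0,0],"dr":[0,0,0],"grip":0},{"offset":[0,0,0],"dr":[0,0,0],"grip":0},{"offset":[0,0,0],"dr":[0,0,0],"grip":0},{"offset":[0,0,0],"dr":[0,0,0],"grip":0},{"offset":[0,0,0],"dr":[0,0,0],"grip":0},{"offset":[0,0,0],"dr":[0,0,0],"grip":0},{"offset":[0,0,0],"dr":[0,0,0],"grip":0}])

```text
clock: 10.2
tool_pos: [0.5282, -0.2214, 0.0788]
orientation: [0.001, -0.054, 0.999, -0.001]
wrist_force: [0.2, -1.9, 4.5]
gripper_width: 0.226
```

```bash
python3 -c "
from h import *
rep()"
```

```text
t10.20 p [ 0.5282 -0.2214  0.0788] stn 0.0008 -0.1981 z [ 0.001 -0.001 -1.   ] yaw_y 96.19 F [ 0.2 -1.9  4.5] M [-0.42  0.06  0.05] w 0.226 j [-0.59  0.67  1.69 -0.    0.78 -2.27]
```

Gripped at 19 mm opening, which fits the 20 mm handle. Lifting straight up, gently.

Request:
move_arm(increments=[{"offset":[0,0,0.1],"dr":[0,0,0],"grip":0},{"offset":[0,0,0.2],"dr":[0,0,0],"grip":0},{"offset":[0,0,0.35],"dr":[0,0,0],"grip":0},{"offset":[0,0,0.55],"dr":[0,0,0],"grip":0},{"offset":[0,0,0.75],"dr":[0,0,0],"grip":0},{"offset":[0,0,0.9],"dr":[0,0,0],"grip":0},{"offset":[0,0,1],"dr":[0,0,0],"grip":0},{"offset":[0,0,1],"dr":[0,0,0],"grip":0}])

```text
clock: 11.0
tool_pos: [0.5279, -0.2207, 0.109]
orientation: [0.0, -0.054, 0.999, -0.0]
wrist_force: [0.1, 0.3, -6.1]
gripper_width: 0.224
```

```bash
python3 - <<'E'
from h import *
rep()
f=manip.grab_frame("side");cv2.imwrite("pics/s7.png",cv2.resize(f[110:260,285:445],None,fx=4,fy=4,interpolation=cv2.INTER_CUBIC))
f=manip.grab_frame("top");cv2.imwrite("pics/t7.png",cv2.resize(f[150:280,330:460],None,fx=4,fy=4,interpolation=cv2.INTER_CUBIC))
E
```

```text
t11.00 p [ 0.5279 -0.2207  0.109 ] stn 0.0006 -0.1974 z [ 0.001 -0.    -1.   ] yaw_y 96.18 F [ 0.1  0.3 -6.1] M [-0.04  0.04 -0.02] w 0.224 j [-0.59  0.62  1.67  0.    0.84 -2.27]
```

View pics/s7.png

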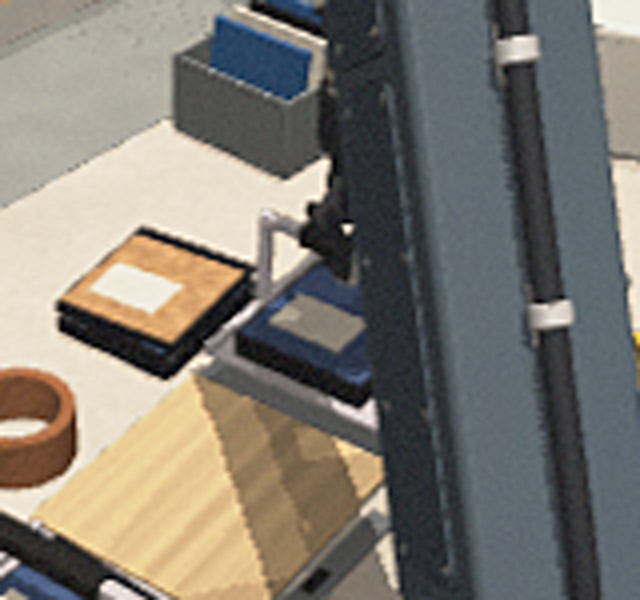

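View pics/t7.png

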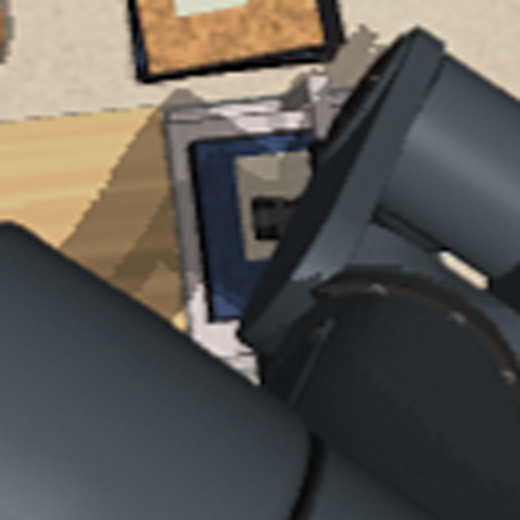

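The tray is off the base with the case on it and looks level, and Fz of -6.1 N fits tray plus case. Continuing.

Request:
move_arm(increments=[{"offset":[0,0,0.2],"dr":[0,0,0],"grip":0},{"offset":[0,0,0.5],"dr":[0,0,0],"grip":0},{"offset":[0,0,1],"dr":[0,0,0],"grip":0},{"offset":[0,0,1.5],"dr":[0,0,0],"grip":0},{"offset":[0,0,2],"dr":[0,0,0],"grip":0},{"offset":[0,0,2.5],"dr":[0,0,0],"grip":0},{"offset":[0,0,2.8],"dr":[0,0,0],"grip":0},{"offset":[0,0,3],"dr":[0,0,0],"grip":0}])

```text
clock: 11.9
tool_pos: [0.5279, -0.2208, 0.1995]
orientation: [0.001, -0.054, 0.999, -0.0]
wrist_force: [-0.0, 0.1, -5.3]
gripper_width: 0.225
```

Request:
move_arm(increments=[{"offset":[0,0,0],"dr":[0,0,0],"grip":0},{"offset":[0,0,0],"dr":[0,0,0],"grip":0},{"offset":[0,0,0],"dr":[0,0,0],"grip":0},{"offset":[0,0,0],"dr":[0,0,0],"grip":0},{"offset":[0,0,0],"dr":[0,0,0],"grip":0}])

```text
clock: 12.4
tool_pos: [0.5275, -0.2205, 0.1978]
orientation: [-0.0, -0.054, 0.999, 0.0]
wrist_force: [0.2, -0.5, -5.2]
gripper_width: 0.228
```

```bash
python3 - <<'E'
from h import *
rep()
f=manip.grab_frame("side");cv2.imwrite("pics/s8.png",cv2.resize(f[90:260,245:445],None,fx=3.5,fy=3.5,interpolation=cv2.INTER_CUBIC))
f=manip.grab_frame("top");cv2.imwrite("pics/t8.png",f)
rep()
E
```

```text
t12.40 p [ 0.5275 -0.2205  0.1978] stn 0.0002 -0.1972 z [-0.001  0.001 -1.   ] yaw_y 96.18 F [ 0.2 -0.5 -5.2] M [-0.02  0.05 -0.03] w 0.228 j [-0.59  0.5   1.6   0.    1.04 -2.27]
t12.50 p [ 0.5276 -0.2206  0.198 ] stn 0.0003 -0.1973 z [-0.001  0.    -1.   ] yaw_y 96.18 F [-0.  -0.3 -5.4] M [-0.03 -0.02 -0.01] w 0.225 j [-0.59  0.5   1.6  -0.    1.04 -2.27]
```

View pics/s8.png

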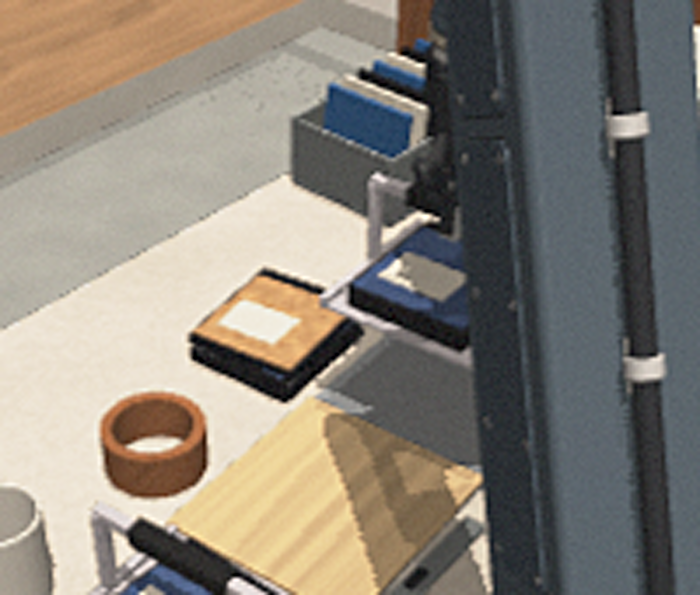

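View pics/t8.png

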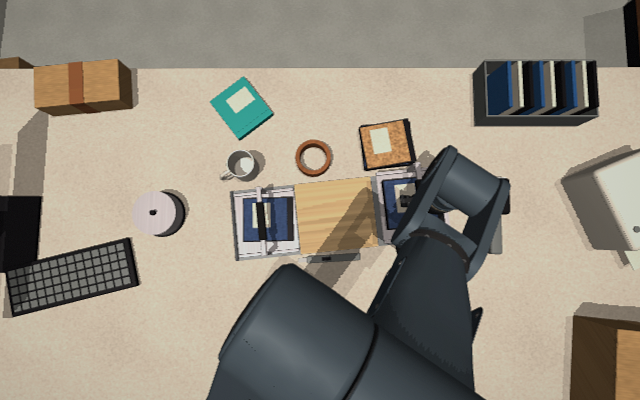

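```bash
python3 - <<'E'
from h import *
def P(n,sx,sy,z,o,k):
    p=C+sx*EX+sy*EY;u=proj(n,[*p,z]);return ((u-o)*k).round(0)
print("case corner bottom/top",P("side",.0665,-.123,.129,(245,90),3.5),P("side",.0665,-.123,.153,(245,90),3.5))
print("tray corner",P("side",.0905,-.113,.137,(245,90),3.5),"post top",P("side",.0865,-.197,.226,(245,90),3.5))
print("top view case corners",P("top",.0665,-.123,.153,(0,0),1),P("top",-.0585,-.123,.153,(0,0),1),"tray",P("top",.09,-.113,.137,(0,0),1))
E
```

```text
case corner bottom/top [347. 305.] [348. 284.]
tray corner [320. 294.] post top [377. 174.]
top view case corners [383. 180.] [389. 230.] tray [377. 172.]
```

```bash
python3 - <<'E'
import cv2
f=cv2.imread("pics/t8.png");cv2.imwrite("pics/t8c.png",cv2.resize(f[150:270,350:450],None,fx=5,fy=5,interpolation=cv2.INTER_CUBIC))
E
```

```text
(no output)
```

View pics/t8c.png

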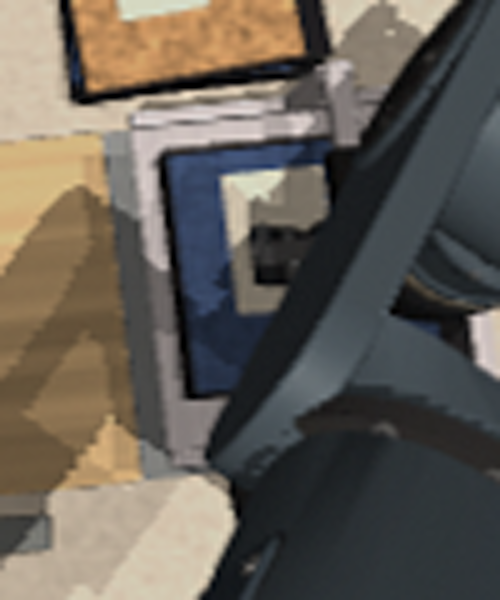

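The top crop puts the case corners at about (382,180) and (388,230), against (383,180) and (389,230) predicted for a level tray. In the side crop the tray corner, case corner and post top match within a few pixels. It is level and steady, so I'm handing in.

```bash
python3 -c "
from h import *
rep();print(manip.finish_job())"
```

```text
t12.50 p [ 0.5276 -0.2206  0.198 ] stn 0.0003 -0.1973 z [-0.001  0.    -1.   ] yaw_y 96.18 F [-0.  -0.3 -5.4] M [-0.03 -0.02 -0.01] w 0.225 j [-0.59  0.5   1.6  -0.    1.04 -2.27]
the job is handed in; nothing more can be done
None
```

I slid the thick dark blue case along the deck with the open fingers until it lay wholly on the empty tray. I then gripped that tray's handle and lifted it straight up 119 mm, and handed the job in at 12.5 s with the tray still held there.

**Case on the tray:** before the lift, it was about 10 mm inside the deck-side edge and 18 mm inside the far edge. It was square to the tray within about 1° and about 4 mm off centre.

**Holding:** the grip opening is steady at 19 mm on the 20 mm handle. The wrist force of about 5.4 N is about what the tray and case should weigh.

**Level:** the tray and case corners I could see are within about 1 pixel (top view) and a few enlarged-crop pixels (side view) of where a level tray would put them. The arm hid the far half of the tray in both cameras, so that part was not seen directly.

**Everything else:** the loaded tray, tape roll, case stack, mug and disc spindle look unmoved in the last top view. The box cutter was only partly visible in that view, though it looked unmoved in the earlier clear ones. The arm hid most of the scanner and all of the yellow tray at the end, but it never went low near either. None of these checks failed or disagreed.

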